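# Load a thin tile into the stencil jig

### The job

Load the thin white tile into the stencil jig. It lies too flat on the wooden ware board to be gripped well there, so slide it out over the board's front edge (on your right) until its end overhangs, take it by that end, lay it flat on the jig's bed between the side pins with its far end against the two back pins, let it go, and then swing the stencil frame fully down over it. Do not drop the tile, and leave the other things where they are.

Things in the scene. Friction and masses are not known exactly. Their poses are not given: they have to be found in the camera images.
- tile: Thin white unglazed tile, 130 x 64 x 3 mm, about 60 g, too thin for a safe grip while it lies flat; it slides easily on the board (friction about 0.4) under a fingertip pressed on it. Origin: centre of its underside; x along its length, y along its width, z up; both ends are alike. It starts flat on the ware board, lengthwise, up to 0.12 rad askew.
- ware_board: Fixed wooden board on battens, 176 x 130 mm, its top 60 mm above the table, plank 18 mm thick. Origin: on the table under the middle of its front edge, the short edge to slide the tile over, which looks about to the robot's right; x runs from that edge along the board (0 to 0.176), y across it, z up. The space in front of that edge is free.
- stencil_jig: Fixed jig: plywood base 196 x 128 x 14 mm (x -0.092 to 0.104) with a raised aluminium bed 122 x 44 mm (x -0.060 to 0.062), its top 40 mm above the table. Origin: on the table under the centre of the tile's home; x runs lengthwise from the open front, which looks about to the robot's right, to the hinge; z up.
- stencil_frame (a joint): Angle (rad) of the jig's hinged frame: 0 = shut flat over the tile; it starts upright, 1.5 to 1.7, its free end 240 mm above the table, and shuts towards the jig's front. Stiff hinge (0.14 N m): it stays where it is left and must be pushed all the way down. The frame is 124 mm wide, its bars 12 mm thick; the stencil sheet is on the face turned to the tile.
- frame_bar (a point): Centre of the wooden crossbar (14 mm wide, 12 mm thick) at the frame's free end, 165 mm from the hinge line. Axes turn with the frame: x from the bar to the hinge, y along the bar, z out of the face away from the tile. A steel tab 34 mm wide sticks out 15 mm past the bar's middle.
- pen: White drawing pen, 138 x 9 mm, lying on the ware board beside the tile, parallel to it; leave it. Origin: centre of its underside.
- spare_lid: Loose yellow pot lid with a ball knob, 58 mm across, 39 mm high, on the table between board and jig; leave it. Origin: under its centre.
- slip_pot: Open grey-green pot, 67 mm across, 76 mm high, on the table near the turntable; leave it. Origin: under its centre.
- glass: Blue glass, 62 mm across, 72 mm high, beside the far red crate; leave it. Origin: under its centre.
- beaker: Mauve beaker, 66 mm across, 70 mm high, at the right of the near red crate; leave it. Origin: under its centre.
- tile_home (a point): Top of the bed where the centre of the tile's underside belongs, jig (0, 0, 0.040), jig axes; the tile's length lies along x, with 2.5 mm play each side between four side pins (8 mm thick, at x 0.002 and 0.048, y +/-0.0385). Pins are brass, round-topped, 48 mm above the table. At x below -0.005 the tile's long edges hang free beside the narrower bed, 26 mm above the base, for fingers.
- back_pins (a point): Bed top at the face of the two back pins (jig x 0.065, pins at y +/-0.022), where the tile's far end must touch; jig axes.
- frame_hinge (a point): Middle of the hinge line, jig (0.0925, 0, 0.050); the line runs along the jig's y. Axes turn with the frame.

How it is judged:
On the way, in this order (a step that is already met when the one before it is completed fails the run):
1. the tile still lies flat on the ware board, with 25 to 60 mm of its length sticking out over the board's front edge (x of tile in the frame of ware_board between 0.005 and 0.04 m and y of tile in the frame of ware_board between -0.05 and 0.05 m and z of tile in the frame of ware_board between 0.057 and 0.064 m and angle between tile's own z axis and vertical below 0.06 rad), for 0.2 s.
2. the tile lies flat on the bed of the jig between the side pins and against the two back pins, let go, with the frame still raised (x of tile in the frame of stencil_jig between -0.005 and 0.004 m and y of tile in the frame of stencil_jig between -0.005 and 0.005 m and z of tile in the frame of stencil_jig between 0.037 and 0.043 m and angle between the x axis of tile and the x axis of stencil_jig, either way round below 0.07 rad and angle between tile's own z axis and vertical below 0.05 rad and contact force between the fingers and tile below 0.2 N and value of joint stencil_frame above 0.8 rad), for 0.2 s.
At the end, for the whole second after the job is handed in: The tile lies flat on the jig's bed, lengthwise, within 4 to 5 mm of its home against the back pins and between the side pins, at rest, and the stencil frame is shut over it (joint under 0.035 rad) (x of tile in the frame of stencil_jig between -0.005 and 0.004 m and y of tile in the frame of stencil_jig between -0.005 and 0.005 m and z of tile in the frame of stencil_jig between 0.037 and 0.043 m and angle between the x axis of tile and the x axis of stencil_jig, either way round below 0.07 rad and angle between tile's own z axis and vertical below 0.05 rad and value of joint stencil_frame below 0.035 rad and linear speed of tile below 0.02 m/s); the robot touches nothing.
It fails at once if the tile falls or is put down on the table (its underside under 20 mm above the table) (height (world z) of tile below 0.02 m).
It fails at once if the pen, the spare lid, the open pot, the blue glass or the mauve beaker is moved by more than 30 mm (distance of any of pen, spare_lid, slip_pot, glass, beaker from where it was at the start of the episode above 0.03 m).
It also fails if it takes over 72 s, if anything falls off the work surface, if the arm or the gripper's body presses on something with over 40 N, if the wrist force passes 120 N, or if a joint passes its speed limit or range.

### The arm

A 7-joint arm with a two-finger parallel gripper is mounted at the origin on a cart in front of the work surface, level with it; the furniture and walls round the work are solid. World frame = base frame: x ahead of the robot, y to its left, z up, the work surface at z = 0. Lengths are in m, angles in rad, forces in N, time in s.
With the tool pointing down it reaches from about 0.4 to 0.85 m from the base axis. Payload 10.4 kg.
Tool frame: the origin (TCP) lies on the centre line of the jaws, within the pads' length; the fingertips stand 17 mm ahead of it and the grasp point (between the pads) lies 2 mm behind it; z points along the fingers, y is the line along which they close (so a half turn about z gives the same grasp; the last joint's range is limited). The gripper opens to 85 mm and grips with 20 to 120 N. Pads are 22 mm wide; open, the fingers measure 114 mm over their backs; the gripper's body (76 mm by 85 mm) begins 54 mm behind the grasp point. The pads swing forward as they close: fully open they stand 13 mm farther back than shut.
Start: joints at [-1.148, 0.332, -0.065, 1.46, 0.022, 1.35, -0.088], TCP at [0.269, 0.564, 0.248] pointing down, gripper open.
Joint ranges: [-2.6, 2.6], [-0.5, 2.12], [-1.47, 1.34], [0.16, 2.42], [-1.27, 4.41], [0.06, 2.06], [-2.6, 2.6]. Speed limits (rad/s): [2.22, 2.22, 2.79, 2.79, 3.14, 3.14, 3.14].

### API

Orientations are given as a unit quaternion [x, y, z, w].
In Python, from workcell import get_obs, optics, job gives the robot as it stands. The module is installed in compiled form; this text tells all that it offers.
- The arm moves only by the tool send_rows, never from a script. Its argument "plan" is a list that holds one entry, the list of rows, each a list of 7 numbers: the turn, a rotation vector about the tool's x, y, z in units of 1.5 rad (1.0 is 1.5 rad), then the shift along the tool's x, y, z in units of 20 cm (1.0 is 20 cm), then the opening, from 0 (shut) to 1 (fully open). A call has 1 to 20 rows; each row shifts and turns the commanded pose from where the row before left it, along the tool's axes as they then stand; what a row does not reach is not made up. A row lasts 1/12 s, in which the tool goes at most 41.7 mm and 7.16 degrees, less where a joint would pass 70% of its speed; a pose out of reach is approached as far as the arm can. A call with a number of a shift or a turn outside -1 to 1 is refused whole. A call with a gripper value outside its range is refused whole. The fingers move at their own pace and stop on an object; "squeeze" is the grip in N (left out, the last holds). Time passes only in rows, so rows that do not move let the fingers close. It gives the time, the measured TCP pose, the force, the opening and the grip force at its end, in the units of the state.
- get_obs(): the state, without advancing time (a new reading comes with each control period).
- optics.camera(name): name is "side" or "top"; returns the picture (400x640x3 uint8, red, green, blue); there is no depth.
- optics.get_calibration(name): a dict with "intrinsics" (3x3 intrinsics, pixels), "distortion" ([k1, k2, p1, p2, k3] as OpenCV has them; the pictures are not rectified), "world_from_camera" (4x4, takes a point from camera to world coordinates). Camera axes: x right, y up, looking along -z (the intrinsics and any distortion apply to the point x, -y, -z); pixel columns grow to the right and rows downward; lengths in m; the calibration is good to about 2 mm. A picture is of the moment at which its call begins. get_calibration takes no time and is no camera call.
- job.hand_in(): hands the job in; it is judged then, once.
The state is a dict: "clock": time; "joint_pos": joint angles; "joint_velocities": joint speeds; "tau": joint torques, N m; "position": TCP position; "ee_rot": TCP orientation; "ft_force": force on the tool from outside, world axes, zero at the start; "torque": the same for the moment, N m; "grip_width": opening from 0.0 (shut) to 1.0 (fully open); "grasp_force": force on a finger pad.
Only numpy, scipy, OpenCV 4.12 (cv2) and the standard library are available. Lean on these libraries where they do the work, as an engineer would, in place of code of your own. Each camera call takes 0.05 s, during which the arm holds its last target. There are 200 camera calls.

## Working session

There is one attempt and no reset: what is moved stays moved. The work goes in short steps, Python scripts to look and compute and a tool call to move; the robot and the scene stay as the last step left them, time stands still between calls to the robot, and variables do not carry over. Pictures are saved under pics/ and viewed, at most 10 in all, crops included, and the job is handed in when it is done.

Besides the shell and the picture viewer there is one more tool, called by a JSON object that holds its "name" and its "arguments", one argument or row to a line. send_rows: Moves the arm, as the interface text tells. Its arguments: {"type":"object","properties":{"plan":{"type":"array"},"squeeze":{"type":"number"}},"required":["plan"]}

```bash
mkdir -p pics; python3 - <<'E'
from workcell import get_obs, optics
import cv2,numpy as np
o=get_obs();print({k:np.round(v,3).tolist() for k,v in o.items()})
for n in("side","top"):
    cv2.imwrite(f"pics/{n}0.png",optics.camera(n)[:,:,::-1]);c=optics.get_calibration(n);print(n,c)
E
```

```text
{'clock': 0.0, 'joint_pos': [-1.148, 0.333, -0.065, 1.461, 0.022, 1.35, -0.089], 'joint_velocities': [-0.001, -0.0, -0.001, 0.003, 0.001, 0.001, 0.002], 'tau': [-0.0, -62.546, 0.049, -39.16, 0.016, 0.01, 0.0], 'position': [0.269, 0.564, 0.248], 'ee_rot': [0.221, 0.975, -0.001, -0.0], 'ft_force': [0.114, 0.063, 0.111], 'torque': [0.011, -0.022, -0.06], 'grasp_force': 0.0, 'grip_width': 0.997}
side {'intrinsics': array([[387.37559485,   0.        , 320.7296283 ],
       [  0.        , 387.37559485, 195.26102403],
       [  0.        ,   0.        ,   1.        ]]), 'distortion': array([-0.08893395,  0.        ,  0.        ,  0.        ,  0.        ]), 'world_from_camera': array([[ 0.83524493,  0.35106286, -0.42322663,  0.10932151],
       [-0.54964532,  0.55541852, -0.62401947, -0.65830653],
       [ 0.01599785,  0.75383363,  0.65687056,  0.77512702],
       [ 0.        ,  0.        ,  0.        ,  1.        ]])}
top {'intrinsics': array([[494.50552807,   0.        , 323.03207219],
       [  0.        , 494.50552807, 204.80990937],
       [  0.        ,   0.        ,   1.        ]]), 'distortion': array([-0.05921708,  0.        ,  0.        ,  0.        ,  0.        ]), 'world_from_camera': array([[ 0.02882448,  0.99766223, -0.06196152,  0.49662962],
       [-0.99951463,  0.02949987,  0.01001287,  0.0166722 ],
       [ 0.01181732,  0.06164283,  0.99802831,  1.24573371],
       [ 0.        ,  0.        ,  0.        ,  1.        ]])}
```

View pics/top0.png

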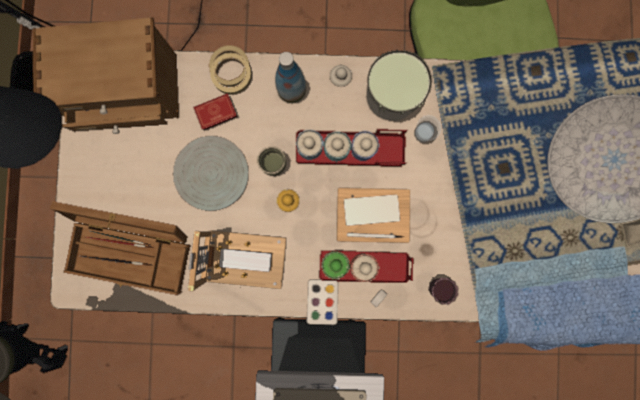

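View pics/side0.png

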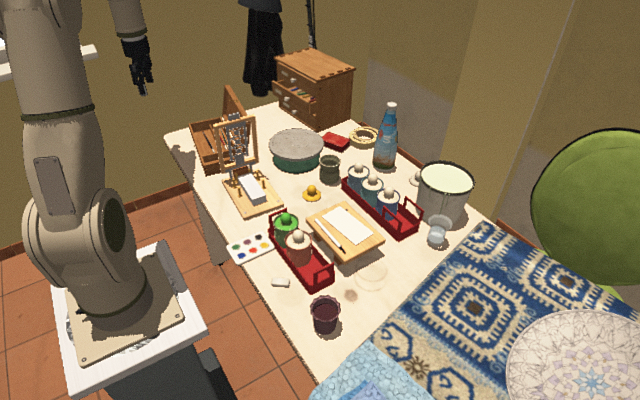

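The top view shows the board at about (373,215) with the tile at (372,210) and the pen at (375,236). The jig is at (237,260), with the upright frame at its left end. Next I measure these.

```bash
cat > h.py <<'E'
import cv2,numpy as np
from workcell import get_obs, optics
from scipy.spatial.transform import Rotation as R
def ray(n,px):
    c=optics.get_calibration(n);K=c["intrinsics"];T=c["world_from_camera"]
    u=cv2.undistortPoints(np.float64(px).reshape(-1,1,2),K,c["distortion"]).reshape(-1,2)
    d=np.c_[u[:,0],-u[:,1],-np.ones(len(u))]@T[:3,:3].T
    return T[:3,3],d
def plane(n,px,z):
    o,d=ray(n,px);return o+d*((z-o[2])/d[:,2])[:,None]
def pix(n,P):
    c=optics.get_calibration(n);T=c["world_from_camera"]
    q=(np.atleast_2d(P)-T[:3,3])@T[:3,:3];q[:,1:]*=-1
    return cv2.projectPoints(q,np.zeros(3),np.zeros(3),c["intrinsics"],c["distortion"])[0].reshape(-1,2)
def rect(n,mask,z):
    "min-area rect of biggest blob, cast on plane z: centre, (long,short), angle of long side"
    cs,_=cv2.findContours(mask.astype(np.uint8),cv2.RETR_EXTERNAL,cv2.CHAIN_APPROX_NONE)
    k=max(cs,key=cv2.contourArea)
    w=plane(n,k.reshape(-1,2),z)[:,:2]
    (c,s,a)=cv2.minAreaRect((w*1000).astype(np.float32))
    b=cv2.boxPoints((c,s,a))/1000
    e=[b[1]-b[0],b[2]-b[1]];e=max(e,key=np.linalg.norm)
    return np.array(c)/1000,np.sort(s)[::-1],np.arctan2(e[1],e[0]),b
E
python3 - <<'E'
from h import *
im=optics.camera("top");hsv=cv2.cvtColor(im,cv2.COLOR_RGB2HSV)
for p in [(372,210),(345,235),(420,225),(245,260),(275,280),(220,250)]: print(p,hsv[p[1],p[0]])
def box(x0,y0,x1,y1):
    m=np.zeros((400,640),bool);m[y0:y1,x0:x1]=1;return m
S=hsv[:,:,1].astype(int);V=hsv[:,:,2]
t=(S<40)&(V>200)&box(335,185,412,228)
print("tile",rect("top",t,.063))
print("bed",rect("top",(S<40)&(V>180)&box(215,243,275,280),.04))
print("board",rect("top",(S>75)&box(325,180,420,246),.06))
print("jig",rect("top",(S>75)&box(188,228,292,292),.014))
cv2.imwrite("pics/crop0.png",cv2.resize(im[180:300,180:430,::-1],None,fx=3.2,fy=3.2,interpolation=cv2.INTER_CUBIC))
E
```

```text
(372, 210) [ 20  36 219]
(345, 235) [ 15 121 200]
(420, 225) [ 15  67 189]
(245, 260) [ 14  28 219]
(275, 280) [ 15 110 186]
(220, 250) [ 16 111 110]
tile (array([ 0.56163763, -0.11087456]), array([125.12342834,  60.45453644]), np.float32(-1.4537196), array([[ 0.5243095 , -0.05227197],
       [ 0.5389251 , -0.17653884],
       [ 0.59896576, -0.16947713],
       [ 0.58435017, -0.04521028]], dtype=float32))
bed (array([0.43191605, 0.18731322]), array([112.05752563,  42.18071365]), np.float32(1.5070755), array([[0.4073007 , 0.13274115],
       [0.4493958 , 0.13005517],
       [0.45653138, 0.24188529],
       [0.41443628, 0.24457125]], dtype=float32))
board (array([ 0.54981598, -0.11661396]), array([178.22006226, 131.40736389]), np.float32(-1.5617367), array([[ 0.4833077 , -0.02810284],
       [ 0.4849223 , -0.20631558],
       [ 0.6163243 , -0.2051251 ],
       [ 0.6147097 , -0.02691234]], dtype=float32))
jig (array([0.4237157, 0.2141622]), array([235.69203186, 153.28067017]), np.float32(1.5457764), array([[0.34415114, 0.09827042],
       [0.49738383, 0.09443571],
       [0.5032802 , 0.330054  ],
       [0.3500476 , 0.3338887 ]], dtype=float32))
```

View pics/crop0.png

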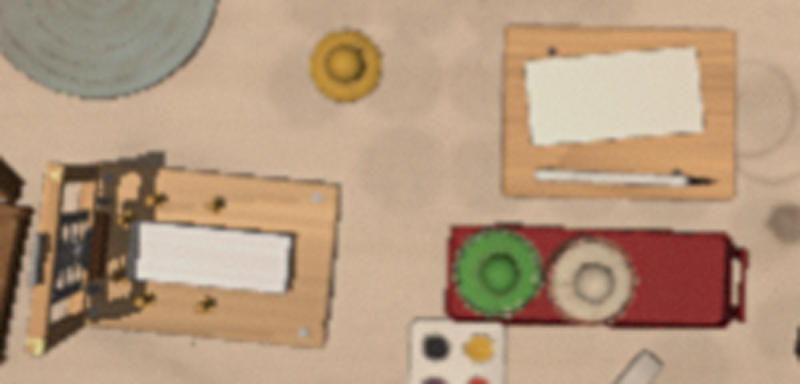

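The crop shows the tile clearly on the board, with its front edge on the right at crop x≈735. The jig bed is at crop (210,257). The side pins are at (217,204), (205,304), (155,199) and (145,300), and the base front corners at (340,182) and (325,347). Next I pin down the jig pose.

```bash
python3 - <<'E'
from h import *
from scipy.optimize import least_squares
im=optics.camera("top");hsv=cv2.cvtColor(im,cv2.COLOR_RGB2HSV)
cv2.imwrite("pics/jig0.png",cv2.resize(im[222:300,184:292,::-1],None,fx=7,fy=7,interpolation=cv2.INTER_CUBIC))
s=optics.camera("side")
cv2.imwrite("pics/jigs0.png",cv2.resize(s[110:222,205:290,::-1],None,fx=5.3,fy=5.3,interpolation=cv2.INTER_CUBIC))
c=lambda *p:[(180+(x+.5)/3.2-.5,180+(y+.5)/3.2-.5) for x,y in p]
for nm,p,z in [("pins",c((217,204),(205,304),(155,199),(145,300)),.047),("base",c((340,182),(325,347)),.014),("bed",c((138,222),(293,235),(288,291),(130,278)),.04)]:
    print(nm,plane("top",p,z).round(4).tolist())
E
```

```text
pins [[0.4722, 0.1845, 0.047], [0.3968, 0.1908, 0.047], [0.4746, 0.2316, 0.047], [0.3984, 0.2362, 0.047]]
base [[0.4914, 0.0943, 0.014], [0.3638, 0.1017, 0.014]]
bed [[0.4566, 0.2451, 0.04], [0.4503, 0.127, 0.04], [0.4079, 0.1293, 0.04], [0.4141, 0.2495, 0.04]]
```

View pics/jig0.png

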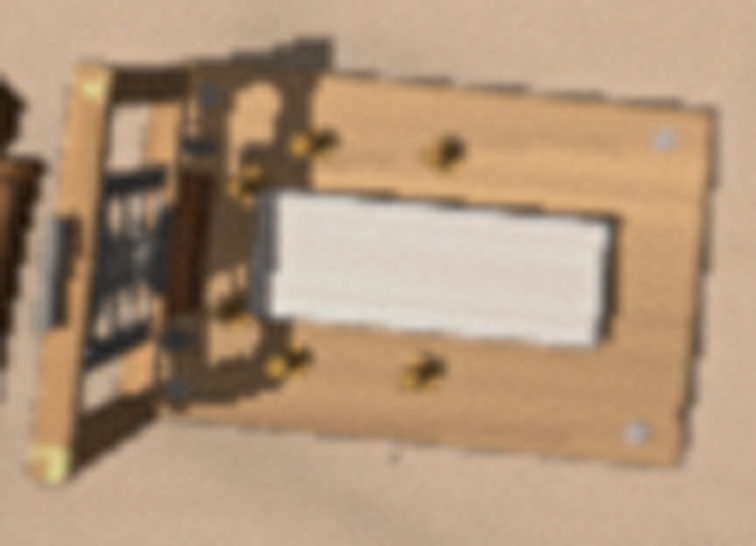

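View pics/jigs0.png

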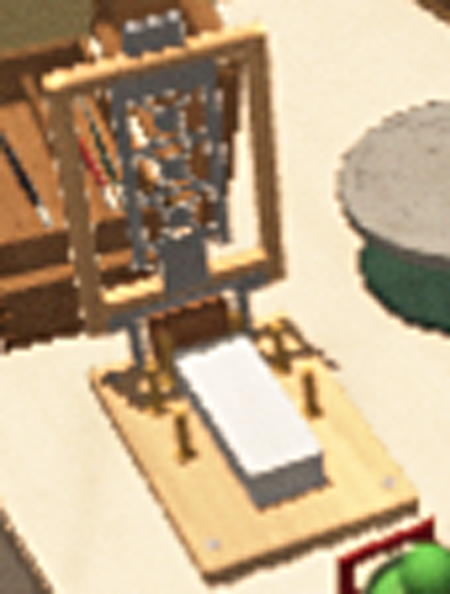

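The zoomed crops show four brass side pins around the white bed and two back pins behind it. The frame is upright at crop x≈70, with the tray behind it. I get jig origin ≈ (0.433, 0.187) with its x axis at 1.513 rad, and board front edge at y ≈ -0.206. The tile is at (0.562, -0.111), yaw 1.688. The sizes agree with the text to about 2 mm, so I start moving.

{"name": "send_rows", "arguments": {
  "plan": [
    [[0,0,0.0747,0,0,-0.0833,0],[0,0,0.0747,0,0,-0.0833,0],[0,0,0.0747,0,0,-0.0833,0],[0,0,0.0747,0,0,-0.0833,0],[0,0,0.0747,0,0,-0.0833,0],[0,0,0.0747,0,0,-0.0833,0],[0,0,0.0747,0,0,-0.0833,0],[0,0,0.0747,0,0,-0.0833,0],[0,0,0.0747,0,0,-0.0833,0]]
  ],
  "squeeze": 30
}}

```text
clock: 1.0
position: [0.2694, 0.5638, 0.399]
ee_rot: [0.667, 0.745, -0.0, 0.0]
ft_force: [0.5, 0.3, 0.3]
grip_width: 0.002
grasp_force: 0.0
```

{"name": "send_rows", "arguments": {
  "plan": [
    [[0,0,0,-0.1815,0.0558,0,0],[0,0,0,-0.1815,0.0558,0,0],[0,0,0,-0.1815,0.0558,0,0],[0,0,0,-0.1815,0.0558,0,0],[0,0,0,-0.1815,0.0558,0,0],[0,0,0,-0.1815,0.0558,0,0],[0,0,0,-0.1815,0.0558,0,0],[0,0,0,-0.1815,0.0558,0,0],[0,0,0,-0.1815,0.0558,0,0],[0,0,0,-0.1815,0.0558,0,0],[0,0,0,-0.1815,0.0558,0,0],[0,0,0,-0.1815,0.0558,0,0],[0,0,0,-0.1815,0.0558,0,0],[0,0,0,-0.1815,0.0558,0,0],[0,0,0,-0.1815,0.0558,0,0],[0,0,0,-0.1815,0.0558,0,0],[0,0,0,-0.1815,0.0558,0,0],[0,0,0,-0.1815,0.0558,0,0],[0,0,0,-0.1815,0.0558,0,0]]
  ]
}}

```text
clock: 2.58
position: [0.5607, -0.0981, 0.3985]
ee_rot: [0.664, 0.747, 0.0, 0.0]
ft_force: [0.5, 0.1, -0.5]
grip_width: 0.002
grasp_force: 0.0
```

{"name": "send_rows", "arguments": {
  "plan": [
    [[0,0,0,0,0,0.19,0],[0,0,0,0,0,0.19,0],[0,0,0,0,0,0.19,0],[0,0,0,0,0,0.19,0],[0,0,0,0,0,0.19,0],[0,0,0,0,0,0.19,0],[0,0,0,0,0,0.19,0],[0,0,0,0,0,0.15,0],[0,0,0,0,0,0,0]]
  ]
}}

```text
clock: 3.33
position: [0.5567, -0.0957, 0.0966]
ee_rot: [0.665, 0.747, -0.003, -0.003]
ft_force: [-0.2, -0.6, -0.7]
grip_width: 0.002
grasp_force: 0.0
```

{"name": "send_rows", "arguments": {
  "plan": [
    [[0,0,0,0,0,0.02,0],[0,0,0,0,0,0.02,0],[0,0,0,0,0,0.02,0],[0,0,0,0,0,0.02,0],[0,0,0,0,0,0.02,0],[0,0,0,0,0,0,0]]
  ]
}}

```text
clock: 3.83
position: [0.5603, -0.0963, 0.0821]
ee_rot: [0.665, 0.747, 0.0, -0.0]
ft_force: [-1.0, -0.9, 0.1]
grip_width: -0.001
grasp_force: 0.0
```

{"name": "send_rows", "arguments": {
  "plan": [
    [[0,0,0,0,0,0.005,0],[0,0,0,0,0,0.005,0],[0,0,0,0,0,0,0]]
  ]
}}

```text
clock: 4.08
position: [0.5603, -0.0964, 0.0803]
ee_rot: [0.665, 0.747, 0.0, 0.0]
ft_force: [-0.0, 0.6, -0.6]
grip_width: 0.002
grasp_force: 0.0
```

{"name": "send_rows", "arguments": {
  "plan": [
    [[0,0,0,0,0,0.005,0],[0,0,0,0,0,0,0]]
  ]
}}

```text
clock: 4.25
position: [0.5606, -0.0965, 0.0802]
ee_rot: [0.665, 0.747, 0.0, 0.0]
ft_force: [-2.8, 1.3, 10.2]
grip_width: -0.002
grasp_force: 5.0
```

{"name": "send_rows", "arguments": {
  "plan": [
    [[0,0,0,-0.03,-0.0035,0,0],[0,0,0,-0.03,-0.0035,0,0],[0,0,0,-0.03,-0.0035,0,0],[0,0,0,-0.03,-0.0035,0,0],[0,0,0,-0.03,-0.0035,0,0],[0,0,0,-0.03,-0.0035,0,0],[0,0,0,-0.03,-0.0035,0,0],[0,0,0,-0.03,-0.0035,0,0],[0,0,0,-0.03,-0.0035,0,0],[0,0,0,-0.03,-0.0035,0,0],[0,0,0,0,0,0,0]]
  ]
}}

```text
clock: 5.17
position: [0.561, -0.1581, 0.0802]
ee_rot: [0.665, 0.747, 0.0, 0.001]
ft_force: [0.6, -2.3, 6.7]
grip_width: -0.006
grasp_force: 3.3
```

```bash
python3 - <<'E'
from h import *
im=optics.camera("top")
cv2.imwrite("pics/t1.png",cv2.resize(im[150:270,310:470,::-1],None,fx=2.4,fy=2.4))
s=optics.camera("side")
a=cv2.resize(im[160:270,310:460,::-1],(600,440));
cv2.imwrite("pics/s1.png",np.hstack([cv2.resize(im[150:300,310:460,::-1],(400,400)),cv2.resize(s[180:280,290:390,::-1],(400,400))]))
E
```

```text
(no output)
```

View pics/s1.png

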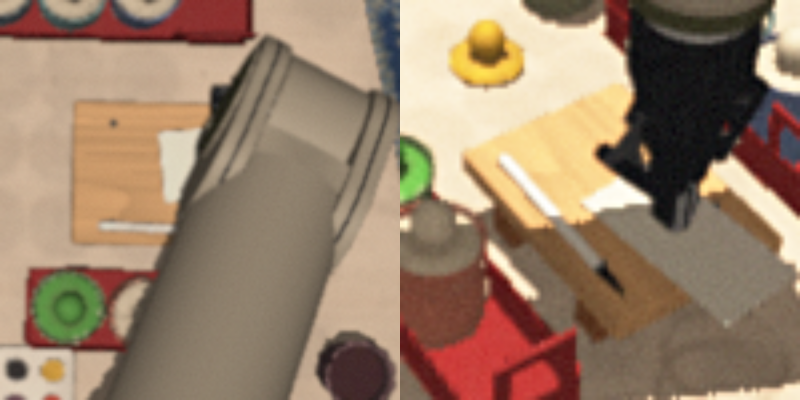

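The tile moves with the finger: its rear edge is at top crop x≈162, which is a shift of about 62 mm. Its front end already overhangs in the side view. I slide 16 mm more, then lift.

{"name": "send_rows", "arguments": {
  "plan": [
    [[0,0,0,-0.027,-0.003,0,0],[0,0,0,-0.027,-0.003,0,0],[0,0,0,-0.026,-0.003,0,0],[0,0,0,0,0,0,0],[0,0,0,0,0,-0.02,0],[0,0,0,0,0,-0.1,0],[0,0,0,0,0,-0.2,0],[0,0,0,0,0,-0.2,1],[0,0,0,0,0,0,1]]
  ]
}}

```text
clock: 6.02
position: [0.5632, -0.1743, 0.1907]
ee_rot: [0.665, 0.747, 0.003, 0.004]
ft_force: [1.3, -1.8, 0.8]
grip_width: 0.275
grasp_force: 0.0
```

```bash
python3 - <<'E'
from h import *
s=optics.camera("side");S=cv2.cvtColor(s,cv2.COLOR_RGB2HSV)
print(get_obs()["clock"])
cv2.imwrite("pics/s2.png",cv2.resize(s[180:280,290:410,::-1],None,fx=6,fy=6,interpolation=cv2.INTER_CUBIC))
E
```

```text
6.0667
```

View pics/s2.png

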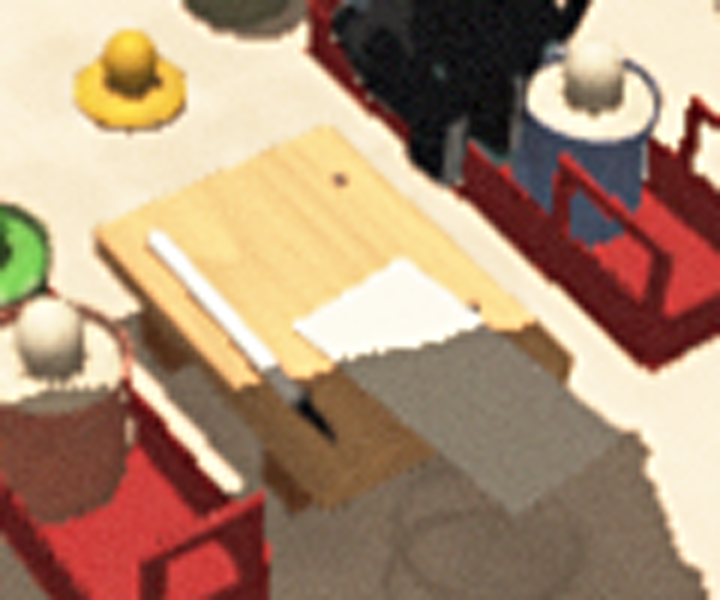

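The tile lies flat with its end overhanging. Its corners are at crop (296,327), (402,259), (640,433) and (515,514).

```bash
python3 - <<'E'
from h import *
p=np.array([(296,327),(402,259),(638,433),(515,512)])
w=plane("side",(p+.5)/6-.5+[290,180],.063)[:,:2];print(w.round(4).tolist())
print(np.linalg.norm(w-np.roll(w,-1,0),axis=1), w.mean(0))
a=w[0]+w[1]-w[2]-w[3];print(np.arctan2(a[1],a[0]))
e=np.array([(322,507),(572,362)]) # board front corners (top edge), check
print(plane("side",(e+.5)/6-.5+[290,180],.06))
E
```

```text
[[0.5251, -0.1304], [0.5871, -0.1223], [0.6076, -0.2527], [0.54, -0.2569]]
[0.0625408  0.13196431 0.06769896 0.12741007] [ 0.56496693 -0.1905673 ]
1.7074787728759984
[[ 0.47975896 -0.21221223  0.06      ]
 [ 0.6123349  -0.20657131  0.06      ]]
```

{"name": "send_rows", "arguments": {
  "plan": [
    [[0,0,0,-0.16,0.004,0,1],[0,0,0,-0.16,0.004,0,1],[0,0,0,0,0,0,1],[0,0,0,0,0,0,1],[0,0,0,0,0,0,1],[0,0,0,0,0,0,1]]
  ]
}}

```text
clock: 6.57
position: [0.5695, -0.235, 0.1827]
ee_rot: [0.664, 0.748, 0.0, -0.001]
ft_force: [0.8, 0.6, -0.5]
grip_width: 1.005
grasp_force: 0.0
```

{"name": "send_rows", "arguments": {
  "plan": [
    [[0,0,0,-0.015,0,0.15,1],[0,0,0,0,0,0.15,1],[0,0,0,0,0,0.12,1],[0,0,0,0,0,0.08,1],[0,0,0,0,0,0.08,1],[0,0,0,0,0,0.06,1],[0,0,0,0,0,0,1],[0,0,0,0,0,0,1]]
  ]
}}

```text
clock: 7.23
position: [0.5698, -0.2386, 0.0551]
ee_rot: [0.664, 0.747, -0.0, -0.0]
ft_force: [0.5, 0.1, 0.5]
grip_width: 0.994
grasp_force: 0.0
```

```bash
python3 - <<'E'
from h import *
s=optics.camera("side")
cv2.imwrite("pics/s3.png",cv2.resize(s[170:280,300:430,::-1],None,fx=5.4,fy=5.4,interpolation=cv2.INTER_CUBIC))
E
```

```text
(no output)
```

View pics/s3.png

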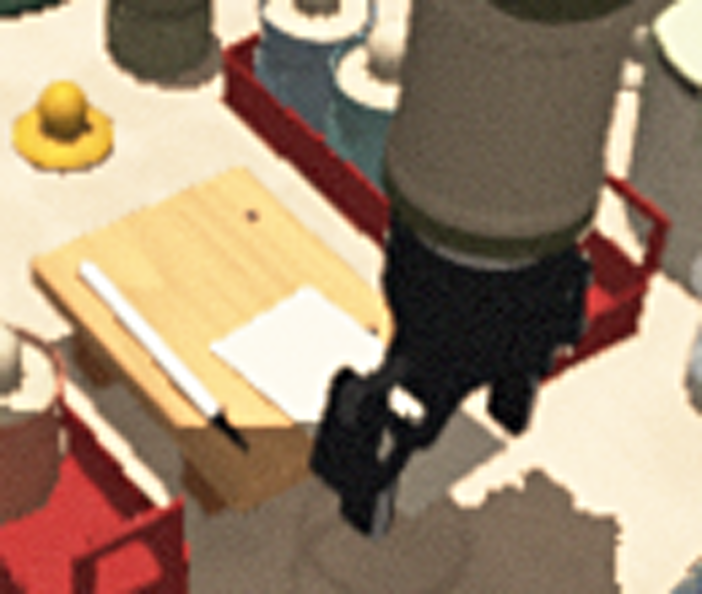

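The open fingers straddle the overhanging end clear of the board, with the left fingertip at crop (372,525). Closing now.

{"name": "send_rows", "arguments": {
  "plan": [
    [[0,0,0,0,0,0,0.8],[0,0,0,0,0,0,0.7],[0,0,0,0,0,0,0.6],[0,0,0,0,0,0,0.5],[0,0,0,0,0,0,0.5],[0,0,0,0,0,0,0.5]]
  ],
  "squeeze": 60
}}

```text
clock: 7.78
position: [0.5704, -0.2394, 0.0559]
ee_rot: [0.665, 0.747, 0.0, 0.001]
ft_force: [0.4, -0.1, 5.2]
grip_width: 0.722
grasp_force: 64.1
```

{"name": "send_rows", "arguments": {
  "plan": [
    [[0,0,0,0,0,-0.01,0.5],[0,0,0,0,0,-0.02,0.5],[0,0,0,0,0,-0.04,0.5],[0,0,0,0,0,-0.06,0.5],[0,0,0,0,0,-0.1,0.5],[0,0,0,0,0,-0.1,0.5],[0,0,0,0,0,-0.1,0.5],[0,0,0,0,0,0,0.5]]
  ]
}}

```text
clock: 8.45
position: [0.5714, -0.2404, 0.1462]
ee_rot: [0.665, 0.747, 0.001, 0.003]
ft_force: [0.5, -0.4, -0.6]
grip_width: 0.724
grasp_force: 65.1
```

```bash
python3 - <<'E'
from h import *
s=optics.camera("side");t=optics.camera("top")
cv2.imwrite("pics/s4.png",np.hstack([cv2.resize(t[150:270,320:440,::-1],(400,400)),cv2.resize(s[150:280,290:420,::-1],(400,400))]))
E
```

```text
(no output)
```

View pics/s4.png

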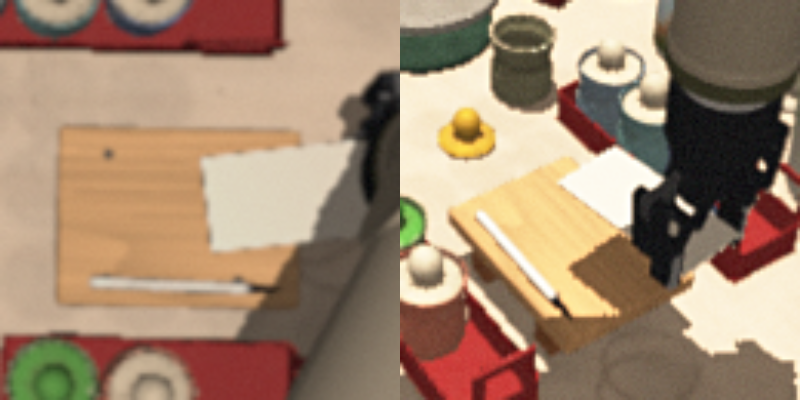

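The tile is gripped and lifted. Its free corners are at top crop (203,157) and (213,250), and at side crop (612,147) and (559,182). I triangulate them to check that it is level.

```bash
cat >> h.py <<'E'
def tri(pt,ps):
    A=[];b=[]
    o1,d1=ray("top",pt);o2,d2=ray("side",ps);out=[]
    for u,v in zip(d1,d2):
        s=np.linalg.lstsq(np.c_[u,-v],o2-o1,rcond=None)[0]
        p,q=o1+s[0]*u,o2+s[1]*v;out.append([*(p+q)/2,np.linalg.norm(p-q)])
    return np.array(out)
E
python3 - <<'E'
from h import *
o=get_obs();r=R.from_quat(o["ee_rot"]);print(o["position"],r.as_matrix().round(4).tolist())
print(tri(np.array([(202,157),(212,250)])/3.333+[320,150],(np.array([(612,146),(558,183)])-[400,0])/3.077+[290,150]).round(4))
E
```

```text
[ 0.57012988 -0.23943285  0.14247163] [[-0.1163, 0.9932, 0.0019], [0.9932, 0.1163, -0.0001], [-0.0003, 0.0018, -1.0]]
[[ 5.857e-01 -1.220e-01  1.510e-01  4.000e-04]
 [ 5.250e-01 -1.311e-01  1.484e-01  2.900e-03]]
```

It is level, with the far end top at z≈0.150 as expected. I carry it to the jig, turning it to the jig's yaw.

{"name": "send_rows", "arguments": {
  "plan": [
    [[0,0,0,0,0,-0.08,0.5],[0,0,0.04,0,0,-0.11,0.5],[0,0,0.04,0,0,-0.08,0.5],[0,0,0.036,0,0,-0.03,0.5],[0,0,0,0,0,0,0.5]]
  ]
}}

```text
clock: 8.97
position: [0.57, -0.2394, 0.2021]
ee_rot: [0.728, 0.686, 0.0, 0.0]
ft_force: [0.2, -0.3, -1.7]
grip_width: 0.725
grasp_force: 65.3
```

{"name": "send_rows", "arguments": {
  "plan": [
    [[0,0,0,0.06,-0.028,0,0.5],[0,0,0,0.1,-0.046,0,0.5],[0,0,0,0.13,-0.06,0,0.5],[0,0,0,0.13,-0.06,0,0.5],[0,0,0,0.13,-0.06,0,0.5],[0,0,0,0.13,-0.06,0,0.5],[0,0,0,0.13,-0.06,0,0.5],[0,0,0,0.13,-0.06,0,0.5],[0,0,0,0.13,-0.06,0,0.5],[0,0,0,0.13,-0.06,0,0.5],[0,0,0,0.13,-0.06,0,0.5],[0,0,0,0.13,-0.06,0,0.5],[0,0,0,0.128,-0.06,0,0.5],[0,0,0,0.08,-0.037,0,0.5],[0,0,0,0.06,-0.029,0,0.5],[0,0,0,0,0,0,0.5],[0,0,0,0,0,0,0.5]]
  ]
}}

```text
clock: 10.38
position: [0.4293, 0.115, 0.2004]
ee_rot: [0.726, 0.688, -0.001, -0.0]
ft_force: [-0.1, -0.6, -0.7]
grip_width: 0.724
grasp_force: 65.3
```

{"name": "send_rows", "arguments": {
  "plan": [
    [[0,0,0,0,0,0.08,0.5],[0,0,0,0,0,0.13,0.5],[0,0,0,0.04,0,0.13,0.5],[0,0,0,0.04,0,0.13,0.5],[0,0,0,0,0,0.13,0.5],[0,0,0,0,0,0.07,0.5],[0,0,0,0,0,0.05,0.5],[0,0,0,0,0,0.035,0.5],[0,0,0,0,0,0,0.5],[0,0,0,0,0,0,0.5]]
  ]
}}

```text
clock: 11.22
position: [0.4312, 0.1306, 0.0506]
ee_rot: [0.727, 0.686, 0.0, 0.0]
ft_force: [-0.3, 1.0, -0.3]
grip_width: 0.722
grasp_force: 65.3
```

```bash
python3 - <<'E'
from h import *
s=optics.camera("side");t=optics.camera("top")
print(get_obs()["position"])
cv2.imwrite("pics/s5.png",np.hstack([cv2.resize(t[225:300,190:265,::-1],(400,400),interpolation=cv2.INTER_CUBIC),cv2.resize(s[140:220,215:295,::-1],(400,400),interpolation=cv2.INTER_CUBIC)]))
E
```

```text
[0.43152149 0.13103002 0.05114221]
```

View pics/s5.png

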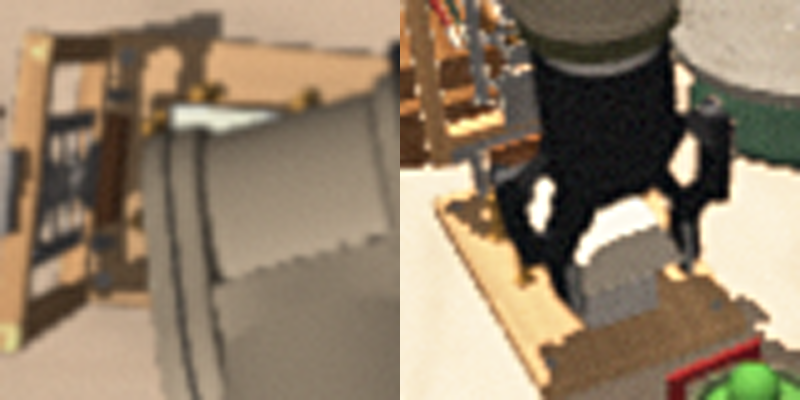

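```bash
python3 - <<'E'
from h import *
f=lambda *p:(np.array(p)+.5)/5.333-.5+[190,225]
o=np.array([.433,.187]);u=np.array([.0577,.9983]);v=np.array([-.9983,.0577])
def jig(w): w=w[:,:2]-o;return np.c_[w@u,w@v].round(4).tolist()
print("tile corner, edge pt",jig(plane("top",f((172,105),(285,115)),.0585)))
print("pins side",jig(plane("top",f((207,92),(306,97)),.046)),"back",jig(plane("top",f((156,122)),.046)))
P=np.array([.4313,.1308])
print("expected",jig(np.array([P+.115*u-.032*v])))
E
```

```text
tile corner, edge pt [[0.0592, -0.0321], [0.0082, -0.0322]]
pins side [[0.0463, -0.039], [0.0013, -0.0407]] back [[0.0681, -0.0234]]
expected [[0.0588, -0.0335]]
```

The top crop shows the tile's far corner at (172,105), between the pin tops at (207,92) and (306,97). It lies about 7 to 8 mm inside the pin centres (6.5 is ideal) and about 6 mm short of the back pins. I lower it gently.

{"name": "send_rows", "arguments": {
  "plan": [
    [[0,0,0,0,0,0.015,0.5],[0,0,0,0,0,0.015,0.5],[0,0,0,0,0,0.01,0.5],[0,0,0,0,0,0.01,0.5],[0,0,0,0,0,0,0.5]]
  ]
}}

```text
clock: 11.73
position: [0.4306, 0.1308, 0.0399]
ee_rot: [0.727, 0.687, -0.0, -0.0]
ft_force: [0.4, 0.1, -0.1]
grip_width: 0.723
grasp_force: 65.3
```

{"name": "send_rows", "arguments": {
  "plan": [
    [[0,0,0,0,0,0.008,0.5],[0,0,0,0,0,0.005,0.5],[0,0,0,0,0,0,0.5],[0,0,0,0,0,0,0.5]]
  ]
}}

```text
clock: 12.07
position: [0.4308, 0.1309, 0.0376]
ee_rot: [0.727, 0.686, -0.0, -0.0]
ft_force: [0.0, -0.6, -1.0]
grip_width: 0.719
grasp_force: 65.3
```

{"name": "send_rows", "arguments": {
  "plan": [
    [[0,0,0,0,0,0.005,0.5],[0,0,0,0,0,0,0.5],[0,0,0,0,0,0,0.5]]
  ]
}}

```text
clock: 12.32
position: [0.4309, 0.131, 0.037]
ee_rot: [0.727, 0.686, 0.0, -0.0]
ft_force: [-1.1, -0.4, 6.8]
grip_width: 0.726
grasp_force: 65.8
```

{"name": "send_rows", "arguments": {
  "plan": [
    [[0,0,0,0.01,0,0,0.5],[0,0,0,0.01,0,0,0.5],[0,0,0,0,0,0,0.5],[0,0,0,0,0,0,0.5]]
  ]
}}

```text
clock: 12.65
position: [0.4316, 0.1352, 0.037]
ee_rot: [0.727, 0.687, 0.001, 0.0]
ft_force: [-0.6, -1.1, 5.6]
grip_width: 0.722
grasp_force: 65.7
```

{"name": "send_rows", "arguments": {
  "plan": [
    [[0,0,0,0.005,0,0,0.5],[0,0,0,0,0,0,0.5],[0,0,0,0,0,0,0.5]]
  ]
}}

```text
clock: 12.9
position: [0.4316, 0.136, 0.037]
ee_rot: [0.727, 0.686, 0.0, 0.0]
ft_force: [-0.3, -1.8, 5.7]
grip_width: 0.723
grasp_force: 65.7
```

{"name": "send_rows", "arguments": {
  "plan": [
    [[0,0,0,0.005,0,0,0.5],[0,0,0,0,0,0,0.5],[0,0,0,0,0,0,0.5]]
  ]
}}

```text
clock: 13.15
position: [0.4317, 0.1369, 0.037]
ee_rot: [0.727, 0.686, 0.001, 0.0]
ft_force: [-0.1, -2.6, 6.0]
grip_width: 0.722
grasp_force: 65.7
```

{"name": "send_rows", "arguments": {
  "plan": [
    [[0,0,0,0.005,0,0,0.5],[0,0,0,0,0,0,0.5],[0,0,0,0,0,0,0.5]]
  ]
}}

```text
clock: 13.4
position: [0.4317, 0.1379, 0.037]
ee_rot: [0.727, 0.686, 0.0, 0.0]
ft_force: [-0.2, -2.6, 6.3]
grip_width: 0.72
grasp_force: 65.7
```

{"name": "send_rows", "arguments": {
  "plan": [
    [[0,0,0,0.005,0,0,0.5],[0,0,0,0,0,0,0.5],[0,0,0,0,0,0,0.5]]
  ]
}}

```text
clock: 13.65
position: [0.4318, 0.1388, 0.037]
ee_rot: [0.727, 0.686, 0.0, 0.0]
ft_force: [-0.3, -1.8, 6.1]
grip_width: 0.722
grasp_force: 65.8
```

{"name": "send_rows", "arguments": {
  "plan": [
    [[0,0,0,0.005,0,0,0.5],[0,0,0,0,0,0,0.5],[0,0,0,0,0,0,0.5]]
  ]
}}

```text
clock: 13.9
position: [0.4318, 0.139, 0.037]
ee_rot: [0.727, 0.686, 0.0, 0.0]
ft_force: [-1.0, -5.9, 9.2]
grip_width: 0.723
grasp_force: 65.9
```

{"name": "send_rows", "arguments": {
  "plan": [
    [[0,0,0,0.005,0,0,0.5],[0,0,0,0,0,0,0.5],[0,0,0,0,0,0,0.5]]
  ]
}}

```text
clock: 14.15
position: [0.4318, 0.1392, 0.037]
ee_rot: [0.728, 0.686, -0.0, 0.001]
ft_force: [-1.3, -10.2, 11.1]
grip_width: 0.723
grasp_force: 66.1
```

The back pins are felt at y≈0.139: the force rises to 10 N and the motion stops. I ease off and release.

{"name": "send_rows", "arguments": {
  "plan": [
    [[0,0,0,-0.008,0,-0.002,0.5],[0,0,0,0,0,0,0.5],[0,0,0,0,0,0,0.76],[0,0,0,0,0,0,0.8],[0,0,0,0,0,0,0.87],[0,0,0,0,0,0,0.95],[0,0,0,0,0,0,1],[0,0,0,0,0,0,1],[0,0,0,0,0,0,1]]
  ],
  "squeeze": 20
}}

```text
clock: 14.9
position: [0.4313, 0.1394, 0.037]
ee_rot: [0.727, 0.687, 0.0, -0.0]
ft_force: [-0.1, 0.1, 0.2]
grip_width: 1.0
grasp_force: 0.0
```

```bash
python3 - <<'E'
from h import *
o=get_obs();print(o["position"],o["grasp_force"],o["ft_force"])
E
```

```text
[0.4312691  0.13939594 0.03702706] 0.0 [-0.09570373  0.1384308   0.18062361]
```

{"name": "send_rows", "arguments": {
  "plan": [
    [[0,0,0,0,0,-0.03,1],[0,0,0,0,0,-0.06,1],[0,0,0,0,0,-0.1,1],[0,0,0,0,0,-0.15,1],[0,0,0,0,0,-0.2,1],[0,0,0,0,0,-0.2,0],[0,0,0,-0.1,0,-0.18,0],[0,0,0,-0.2,0,-0.18,0],[0,0,0,-0.2,0,-0.18,0],[0,0,0,-0.2,0.1,-0.1,0],[0,0,0,-0.2,0.19,0,0],[0,0,0,0,0.19,0,0],[0,0,0,0,0,0,0]]
  ]
}}

```text
clock: 15.98
position: [0.5103, -0.0127, 0.2921]
ee_rot: [0.728, 0.686, -0.003, 0.002]
ft_force: [-0.5, 1.5, -0.8]
grip_width: 0.002
grasp_force: 0.0
```

```bash
python3 - <<'E'
from h import *
o=np.array([.433,.187]);u=np.array([.0577,.9983]);v=np.array([-.9983,.0577])
t=optics.camera("top");hsv=cv2.cvtColor(t,cv2.COLOR_RGB2HSV)
m=np.zeros((400,640),bool);m[240:285,210:285]=1
S=hsv[:,:,1].astype(int);V=hsv[:,:,2]
for sat,val in((50,170),(45,130),(60,110)):
    c,s,a,b=rect("top",(S<sat)&(V>val)&m,.043);w=b-o;print(c,s,a,"jig",np.c_[w@u,w@v].round(4).tolist())
# overlay drawing for later view
cv2.imwrite("pics/s6.png",np.hstack([cv2.resize(t[222:300,184:290,::-1],(400,294),interpolation=cv2.INTER_CUBIC),cv2.resize(optics.camera("side")[120:210,210:290,::-1],(261,294),interpolation=cv2.INTER_CUBIC)]))
print(get_obs()["position"])
E
```

```text
[0.43407874 0.18419533] [118.92319489  63.23826599] 1.5373418 jig [[-0.0629, 0.0289], [-0.0614, -0.0343], [0.0575, -0.0314], [0.0559, 0.0318]]
[0.43429767 0.18521028] [122.21903992  64.1302948 ] 1.5463066 jig [[-0.0639, 0.0286], [-0.0617, -0.0355], [0.0604, -0.0314], [0.0583, 0.0327]]
[0.43353833 0.18424054] [122.44554901  66.38668823] 1.5146483 jig [[-0.064, 0.0324], [-0.0639, -0.034], [0.0585, -0.0338], [0.0584, 0.0326]]
[ 0.50676968 -0.01170313  0.29294226]
```

```bash
python3 - <<'E'
from h import *
o=np.array([.433,.187]);u=np.array([.0577,.9983]);v=np.array([-.9983,.0577])
w=plane("top",(np.array([(91,70),(72,270),(52,475)])+.5)/7-.5+[184,222],.222);print(w.round(4).tolist())
q=w[:,:2]-o;print(np.c_[q@u,q@v].round(4))
# tray edge near the frame in jig0 at (0..40,165..): if 60/80mm high
for z in(0.,.06,.1): print(z,plane("top",(np.array([(40,165),(10,75)])+.5)/7-.5+[184,222],z).round(3).tolist())
E
```

```text
[[0.497, 0.2664, 0.222], [0.438, 0.2696, 0.222], [0.3777, 0.2731, 0.222]]
[[ 0.083  -0.0593]
 [ 0.0827 -0.0002]
 [ 0.0827  0.0602]]
0.0 [[0.462, 0.338, 0.0], [0.494, 0.35, 0.0]]
0.06 [[0.464, 0.322, 0.06], [0.494, 0.334, 0.06]]
0.1 [[0.465, 0.312, 0.1], [0.495, 0.323, 0.1]]
```

{"name": "send_rows", "arguments": {
  "plan": [
    [[0,0,0,0,0,-0.1,0],[0,0,0,0,0,-0.125,0],[0,0,0,0.133,-0.0355,0,0],[0,0,0,0.133,-0.0355,0,0],[0,0,0,0.133,-0.0355,0,0],[0,0,0,0.133,-0.0355,0,0],[0,0,0,0.133,-0.0355,0,0],[0,0,0,0.133,-0.0355,0,0],[0,0,0,0.133,-0.0355,0,0],[0,0,0,0.133,-0.0355,0,0],[0,0,0,0.133,-0.0355,0,0],[0,0,0,0.133,-0.0355,0,0],[0,0,0,0.133,-0.0355,0,0],[0,0,0,0.133,-0.0355,0,0],[0,0,0,0,0,0,0],[0,0,0,0,0,0,0]]
  ]
}}

```text
clock: 17.42
position: [0.4381, 0.3132, 0.3395]
ee_rot: [0.726, 0.688, 0.0, -0.0]
ft_force: [0.0, -1.1, 0.4]
grip_width: 0.002
grasp_force: 0.0
```

{"name": "send_rows", "arguments": {
  "plan": [
    [[0,0,0,0,0,0.08,0],[0,0,0,0,0,0.1,0],[0,0,0,0,0,0.1,0],[0,0,0,0,0,0.1,0],[0,0,0,0,0,0.1,0],[0,0,0,0,0,0.1,0],[0,0,0,0,0,0,0],[0,0,0,0,0,0,0]]
  ]
}}

```text
clock: 18.08
position: [0.4395, 0.311, 0.2234]
ee_rot: [0.727, 0.686, -0.0, -0.0]
ft_force: [0.6, -0.6, 0.4]
grip_width: -0.001
grasp_force: 0.0
```

```bash
python3 - <<'E'
import numpy as np
t=np.linspace(1.50,0,17)
r=np.c_[-np.cos(t),np.sin(t)];n=np.c_[np.sin(t),np.cos(t)]
C=np.array([.0925,.05])+.167*r+.005*n
P=C+[.011,.017]
cur=np.array([( .4395-.433)*.0577+(.311-.187)*.9983,.2234]);print(cur)
d=np.diff(np.vstack([cur,P]),axis=0)
print((d*[1,-1]/.2).round(3).tolist());print(P[[0,8,-1]])
E
```

```text
[0.12416425 0.2234    ]
[[-0.137, -0.053], [-0.078, 0.007], [-0.077, 0.014], [-0.075, 0.021], [-0.073, 0.028], [-0.07, 0.035], [-0.066, 0.041], [-0.062, 0.047], [-0.058, 0.053], [-0.052, 0.058], [-0.047, 0.063], [-0.041, 0.067], [-0.034, 0.07], [-0.027, 0.073], [-0.02, 0.076], [-0.013, 0.077], [-0.006, 0.078]]
[[ 0.09667436  0.23393535]
 [-0.01528385  0.18449212]
 [-0.0635      0.072     ]]
```

{"name": "send_rows", "arguments": {
  "plan": [
    [[0,0,0,-0.06,0,-0.03,0],[0,0,0,-0.077,0,-0.01,0],[0,0,0,-0.078,0,0.007,0],[0,0,0,-0.077,0,0.014,0],[0,0,0,-0.075,0,0.021,0],[0,0,0,0,0,0,0]]
  ]
}}

```text
clock: 18.58
position: [0.4358, 0.2343, 0.2222]
ee_rot: [0.729, 0.685, -0.0, -0.0]
ft_force: [-1.1, -0.7, -0.5]
grip_width: -0.005
grasp_force: 0.0
```

```bash
python3 - <<'E'
from h import *
s=optics.camera("side");cv2.imwrite("pics/s7.png",s[:,:,::-1])
hsv=cv2.cvtColor(s,cv2.COLOR_RGB2HSV)
a=cv2.imread("pics/side0.png")[:,:,::-1]
d=np.abs(s.astype(int)-a).sum(2)
# has the frame's near lower-left upright/top bar left end (side px ~(214,126)) changed?
print(d[118:135,208:222].mean().round(1), d[60:70,600:620].mean().round(1), get_obs()["ft_force"])
E
```

```text
81.6 10.6 [-0.48192396  0.67105238  0.43171467]
```

{"name": "send_rows", "arguments": {
  "plan": [
    [[0,0,0,-0.073,0,0.028,0],[0,0,0,-0.07,0,0.035,0],[0,0,0,-0.066,0,0.041,0],[0,0,0,-0.062,0,0.047,0],[0,0,0,-0.058,0,0.053,0],[0,0,0,-0.052,0,0.058,0],[0,0,0,0,0,0,0]]
  ]
}}

```text
clock: 19.22
position: [0.4303, 0.1607, 0.1684]
ee_rot: [0.728, 0.686, -0.001, -0.0]
ft_force: [-0.7, -0.8, 0.2]
grip_width: -0.002
grasp_force: 0.0
```

```bash
python3 - <<'E'
from h import *
t=optics.camera("top");cv2.imwrite("pics/t8.png",t[:,:,::-1]);s=optics.camera("side");cv2.imwrite("pics/s8.png",s[:,:,::-1])
o=get_obs();print(o["position"],o["ft_force"])
hsv=cv2.cvtColor(t,cv2.COLOR_RGB2HSV)
# brass frame corners: yellowish bright (hue ~25-32)
m=((hsv[:,:,0]>=22)&(hsv[:,:,0]<=34)&(hsv[:,:,1]>70)&(hsv[:,:,2]>120)).astype(np.uint8)
a=cv2.cvtColor(cv2.imread("pics/top0.png"),cv2.COLOR_BGR2HSV)
m0=((a[:,:,0]>=22)&(a[:,:,0]<=34)&(a[:,:,1]>70)&(a[:,:,2]>120)).astype(np.uint8)
for q in(m0,m):
    q=q.copy();q[:225]=0;q[305:]=0;q[:,:180]=0;q[:,300:]=0
    k,l,st,c=cv2.connectedComponentsWithStats(q);print([(st[i,4],c[i].round(1).tolist()) for i in range(1,k) if st[i,4]>2])
E
```

```text
[0.43109381 0.1631364  0.17030032] [-0.63627046  0.25927069 -0.48261094]
[(np.int32(14), [191.7, 287.9])]
[]
```

{"name": "send_rows", "arguments": {
  "plan": [
    [[0,0,0,-0.047,0,0.063,0],[0,0,0,-0.041,0,0.067,0],[0,0,0,-0.034,0,0.07,0],[0,0,0,-0.027,0,0.073,0],[0,0,0,-0.02,0,0.076,0],[0,0,0,0,0,0,0],[0,0,0,0,0,0,0]]
  ]
}}

```text
clock: 19.9
position: [0.4293, 0.1298, 0.1007]
ee_rot: [0.727, 0.687, -0.0, 0.0]
ft_force: [0.2, -0.7, -0.0]
grip_width: 0.002
grasp_force: 0.0
```

{"name": "send_rows", "arguments": {
  "plan": [
    [[0,0,0,-0.013,0,0.05,0],[0,0,0,-0.005,0,0.035,0],[0,0,0,0,0,0.02,0],[0,0,0,0,0,0,0],[0,0,0,0,0,0,0]]
  ]
}}

```text
clock: 20.32
position: [0.4289, 0.1255, 0.0791]
ee_rot: [0.727, 0.687, -0.0, -0.0]
ft_force: [-0.4, -0.7, -0.6]
grip_width: -0.002
grasp_force: 0.0
```

{"name": "send_rows", "arguments": {
  "plan": [
    [[0,0,0,-0.015,0,0.01,0],[0,0,0,-0.01,0,0.01,0],[0,0,0,0,0,0.005,0],[0,0,0,0,0,0,0],[0,0,0,0,0,0,0]]
  ]
}}

```text
clock: 20.73
position: [0.4287, 0.1204, 0.0742]
ee_rot: [0.727, 0.686, 0.0, -0.0]
ft_force: [0.1, -0.3, -0.9]
grip_width: -0.002
grasp_force: 0.0
```

{"name": "send_rows", "arguments": {
  "plan": [
    [[0,0,0,0,0,0.005,0],[0,0,0,0,0,0.005,0],[0,0,0,0,0,0,0],[0,0,0,0,0,0,0]]
  ]
}}

```text
clock: 21.07
position: [0.4289, 0.1206, 0.0729]
ee_rot: [0.727, 0.686, 0.0, -0.0]
ft_force: [-3.7, -2.4, 12.3]
grip_width: -0.002
grasp_force: 6.1
```

There is contact at tip z≈0.056, which is the shut bar's top, with 12 N. I press a touch more and withdraw.

{"name": "send_rows", "arguments": {
  "plan": [
    [[0,0,0,0,0,0.004,0],[0,0,0,0,0,0,0],[0,0,0,0,0,0,0],[0,0,0,0,0,-0.03,0],[0,0,0,0,0,-0.08,0],[0,0,0,0,0,-0.18,0],[0,0,0,0,0,-0.2,0],[0,0,0,0,0,-0.2,0],[0,0,0,-0.1,0.1,-0.2,0],[0,0,0,-0.18,0.1,-0.2,0],[0,0,0,-0.2,0.05,0,0],[0,0,0,-0.2,0.05,0,0],[0,0,0,-0.2,0.05,0,0],[0,0,0,-0.2,0,0,0],[0,0,0,0,0,0,0]]
  ]
}}

```text
clock: 22.32
position: [0.4775, -0.0943, 0.2729]
ee_rot: [0.731, 0.683, -0.0, 0.001]
ft_force: [-0.3, -0.8, -0.4]
grip_width: -0.003
grasp_force: 0.0
```

```bash
python3 - <<'E'
from h import *
s=optics.camera("side");t=optics.camera("top")
o=np.array([.433,.187]);u=np.array([.0577,.9983]);v=np.array([-.9983,.0577])
W=lambda x,y,z:[*(o+x*u+y*v),z]
# brass corners / wooden bar vs steel+white: colours along the jig's x at y=0.045 (rail) and the bar line, shut-frame height
for n,im in(("top",t),("side",s)):
    hsv=cv2.cvtColor(im,cv2.COLOR_RGB2HSV)
    for nm,P in(("tab,bar,plate along x",[W(x,0,.056) for x in np.arange(-.10,.03,.005)]),("along rail y=.056",[W(x,.056,.056) for x in np.arange(-.10,.09,.01)])):
        p=pix(n,P).round().astype(int);print(n,nm,[tuple(int(c) for c in hsv[b,a]) for a,b in p])
# frame front edge: strongest dark/colour step positions of the tab in top view
hsv=cv2.cvtColor(t,cv2.COLOR_RGB2HSV)
S=hsv[:,:,1].astype(int);m=np.zeros((400,640),np.uint8);m[225:305,180:300]=((hsv[:,:,0]>=20)&(hsv[:,:,0]<=34)&(S>70)&(hsv[:,:,2]>110))[225:305,180:300]
k,l,st,c=cv2.connectedComponentsWithStats(m);print([(int(st[i,4]),plane("top",[c[i]],.056).round(4).tolist()) for i in range(1,k) if st[i,4]>3])
print(plane("top",[(0,0)],.05)[0][:1],W(-.0725,.056,.056),W(-.0725,-.056,.056),get_obs()["position"])
E
```

```text
top tab,bar,plate along x [(14, 61, 88), (15, 46, 100), (14, 27, 186), (12, 25, 187), (14, 24, 184), (15, 96, 191), (15, 123, 207), (15, 106, 200), (14, 26, 184), (17, 26, 183), (31, 27, 224), (25, 23, 189), (0, 8, 191), (0, 8, 198), (15, 22, 189), (27, 26, 203), (20, 26, 197), (31, 26, 220), (12, 20, 187), (11, 10, 196), (7, 12, 189), (27, 27, 208), (20, 28, 185), (27, 27, 220), (24, 30, 163), (4, 9, 188)]
top along rail y=.056 [(14, 63, 201), (15, 81, 163), (15, 113, 106), (22, 96, 213), (15, 121, 213), (15, 121, 213), (15, 123, 211), (15, 122, 216), (15, 124, 212), (15, 124, 210), (15, 121, 215), (15, 122, 214), (14, 121, 209), (14, 123, 212), (15, 122, 209), (14, 122, 215), (15, 123, 210), (15, 123, 204), (15, 122, 207)]
side tab,bar,plate along x [(14, 47, 103), (13, 30, 194), (17, 28, 233), (17, 26, 229), (15, 27, 227), (21, 86, 252), (23, 101, 254), (24, 86, 255), (15, 78, 193), (17, 28, 225), (19, 18, 235), (15, 12, 247), (20, 26, 244), (18, 35, 232), (26, 15, 255), (14, 46, 214), (17, 15, 242), (18, 10, 245), (20, 23, 242), (16, 42, 201), (22, 28, 250), (17, 56, 197), (15, 43, 210), (18, 27, 230), (17, 9, 245), (22, 19, 244)]
side along rail y=.056 [(20, 97, 252), (20, 94, 255), (13, 148, 133), (30, 44, 255), (22, 101, 253), (23, 101, 253), (22, 100, 254), (24, 98, 255), (22, 106, 253), (22, 103, 254), (23, 96, 255), (23, 96, 255), (22, 101, 254), (22, 106, 255), (23, 101, 255), (23, 103, 254), (21, 105, 253), (21, 103, 253), (22, 106, 252)]
[(10, [[0.4836, 0.112, 0.056]]), (9, [[0.3727, 0.1202, 0.056]])]
[1.07287657] [np.float64(0.37291195), np.float64(0.11785445000000001), 0.056] [np.float64(0.48472154999999995), np.float64(0.11139205), 0.056] [ 0.47822378 -0.08745126  0.27247853]
```

Both views put the bar and its brass corners where a shut frame has them, to within 2 mm, which agrees with the contact height.

```bash
python3 -c "
from workcell import job
print(job.hand_in())"
```

```text
the job is handed in; nothing more can be done
None
```

I laid the tile on the jig's bed against the back pins, let it go, swung the stencil frame shut over it, and handed the job in at about 22 s; the hand-in returned no verdict.

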